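Damp the brush and clear the sawn slugs off an enclosure

TASK

Pick up the antistatic brush and dip its bristles into the steel dish on the pump dispenser, pushing the dish right down with the bristles, then lift off so that it springs back up. With the damped brush, not with the fingers, sweep the three plastic hole-saw slugs off the enclosure's lid into the open carton beside it. Then lay the brush down on the bench, bristles down, leaving the dispenser upright.

Things in the scene. Friction and masses are not known exactly. Their poses are not given: they have to be found in the camera images.
- brush: Black hand brush 176 mm long, 42 mm high, lying bristles down. Origin under its middle at bench level; x along the handle to the head, z up. Handle 14 mm wide, level for x -33 to 31 mm at z 29 to 42 mm; behind that it slopes down to the bench. Head 60x21 mm, x 30 to 90 mm; under it a stiff bristle block 54 mm (x) by 18 mm (y), centred at x 61 mm, down to z 0. About 70 g.
- brush_grip (a point): middle of the level part of the brush's handle, 35.5 mm above the bench and the bristle ends as it lies; axes as the brush
- brush_tip (a point): centre of the lower end of the bristles, 56 mm ahead of brush_grip along the brush's x; axes as the brush
- pump: Loose pump dispenser: upright white plastic bottle 74 mm across with a black screw collar, carrying a round shallow steel dish on a spring plunger. 120 mm high in all; about 0.45 kg. Origin at the centre of its underside, z up.
- dish_floor (a point): centre of the inner floor of the dispenser's steel dish, 111 mm above the bench when up; moves with the dish. Inner floor about 66 mm across, the flared mouth 78 mm inside and 82 mm outside, rim 9 mm above the floor. z up.
- pump_dish (a joint): travel of the dish in m: 0 up (rest), grows as it is pressed down, 0.010 fully down at the stop; a spring of about 1.2 N (up) to 2.7 N (down) returns it
- enclosure: Grey instrument enclosure fixed on the bench, 132 (x) x 172 (y) x 60 mm high, with three round 31 mm openings in the wall that faces its -x (towards the robot). Flat lid. Origin at the centre of its underside, z up; the carton stands against its +y side.
- lid_top (a point): centre of the lid's flat top, 60 mm above the bench; axes as the enclosure
- carton: Open kraft carton fixed on the bench, its near wall 2 to 6 mm from the enclosure's +y side. Walls 2 mm thick, 52 mm high, spanning x -59 to 24 mm and y -52 to 52 mm; x points away from the enclosure. An open flap leans back from the far wall, up to 124 mm high. Origin at bench level, z up.
- carton_in (a point): centre of the carton's inner floor (inside 79 x 100 mm), 2 mm above the bench; axes as the carton
- slug_1: Hole-saw slug 1 of 3: loose light plastic disc 30 mm across, 5 mm thick, lying on the enclosure's lid; origin at the centre of its underside, z along its axis
- slug_2: Hole-saw slug 2 of 3: loose light plastic disc 30 mm across, 5 mm thick, lying on the enclosure's lid; origin at the centre of its underside, z along its axis
- slug_3: Hole-saw slug 3 of 3: loose light plastic disc 30 mm across, 5 mm thick, lying on the enclosure's lid; origin at the centre of its underside, z along its axis

How it is judged (in metres and radians):
On the way, in this order (a step that is already met when the one before it is completed fails the run):
1. the bristles stand in the dish (tip centre within 18 mm of the dish's centre and 8 mm of its floor) and press it down by at least 7.5 mm, without the fingers on the dispenser (value of joint pump_dish above 0.0075 m and horizontal distance between brush_tip and dish_floor below 0.018 m and z of brush_tip in the frame of dish_floor below 0.008 m and contact force between brush and pump above 0.5 N and contact force between the fingers and pump below 0.5 N), for 0.1 s.
2. the brush is lifted off and the dish is up again (value of joint pump_dish below 0.002 m and distance between brush_tip and dish_floor above 0.025 m), for 0.1 s.
3. all three slugs lie in the carton (x of slug_1 in the frame of carton_in between -0.042 and 0.042 m and y of slug_1 in the frame of carton_in between -0.052 and 0.052 m and height (world z) of each of slug_1, slug_2, slug_3 below 0.045 m and x of slug_2 in the frame of carton_in between -0.042 and 0.042 m and y of slug_2 in the frame of carton_in between -0.052 and 0.052 m and x of slug_3 in the frame of carton_in between -0.042 and 0.042 m and y of slug_3 in the frame of carton_in between -0.052 and 0.052 m), for 0.2 s.
At the end, for the whole second after the job is handed in: All three slugs lie inside the carton (centres within its walls and below 45 mm); the brush lies still on the bench with its bristles down (origin below 12 mm, tilted less than 0.15 rad); the dispenser stands upright on the bench (within 0.1 rad) with its dish up (within 2 mm) (all of step 3 and height (world z) of brush below 0.012 m and angle between brush's own z axis and vertical below 0.15 rad and linear speed of brush below 0.02 m/s and angle between pump's own z axis and vertical below 0.1 rad and height (world z) of pump below 0.01 m and value of joint pump_dish below 0.002 m); the robot touches nothing.
It fails at once if the dispenser is knocked over (angle between pump's own z axis and vertical above 0.6 rad).
It fails at once if a slug is handled with the fingers (contact force between the fingers and slug_1 above 2 N or contact force between the fingers and slug_2 above 2 N or contact force between the fingers and slug_3 above 2 N).
It also fails if it takes over 58 s, if anything falls off the work surface, if the arm or the gripper's body presses on something with over 40 N, if the wrist force passes 120 N, or if a joint passes its speed limit or range.

ROBOT

A 6-joint arm with a two-finger parallel gripper is mounted at the origin on a cart in front of the work surface, level with it; the furniture and walls round the work are solid. World frame = base frame: x ahead of the robot, y to its left, z up, the work surface at z = 0. Lengths are in m, angles in degrees, forces in N, time in s.
With the tool pointing down it reaches from about 0.4 to 0.825 m from the base axis. Payload 7 kg.
Tool frame: the origin (TCP) lies at the very end of the fingers, on their centre line; the grasp point (between the pads) lies 19 mm behind it (r.hold_point_z is the distance from the TCP to the grasp point, in m); z points along the fingers, y is the direction in which the jaws open and shut (so a half turn about z gives the same grasp; the last joint's range is limited). The gripper opens to 88 mm and grips with 3 to 60 N. Pads are 19 mm wide; open, the fingers measure 130 mm over their backs; the gripper's body (78 mm by 193 mm) begins 47 mm behind the grasp point.
Start: joints at [-53.451, 20.546, 0.682, 0, -70.136, -16.507], TCP at [0.231, -0.634, 0.227] pointing down, gripper open.
Joint ranges: [-176.03, 176.03], [-82.01, 121.73], [-58.28, 71.71], [-173.87, 95.51], [-174.79, -0.11], [-173.66, 173.66]. Speed limits (degrees/s): [136.94, 136.94, 172.46, 180, 180, 180].

INTERFACE

Orientations are given as [roll, pitch, yaw] about the fixed x, y, z axes, in that order (R = Rz(yaw) Ry(pitch) Rx(roll)).
In Python, from plant import r gives the robot as it stands. The module is installed in compiled form; this text tells all that it offers.
- The arm moves only by the shell command python3 -m inch 'ROWS' [FORCE]. ROWS is text: rows parted by semicolons, each of 7 numbers parted by spaces: the shift along the tool's x, y, z in m, then the turn, a rotation vector about the tool's x, y, z in rad, then the opening, from 0 (shut) to 1 (fully open). In form: tx ty tz ax ay az jaw; .... A call has 1 to 20 rows; each row shifts and turns the commanded pose from where the row before left it, along the tool's axes as they then stand; what a row does not reach is not made up. A row lasts 1/12 s, in which the tool goes at most 41.7 mm and 7.16 degrees, less where a joint would pass 70% of its speed; a pose out of reach is approached as far as the arm can. A call with a gripper value outside its range is refused whole. The fingers move at their own pace and stop on an object; FORCE is the grip in N (left out, the last holds). Time passes only in rows, so rows that do not move let the fingers close. It gives the time, the measured TCP pose, the force and the opening at its end, in the units of the state.
- r.get_state(): the state, without advancing time (a new reading comes with each control period).
- r.capture(name): name is "side" or "top" or "wrist"; returns the picture (420x560x3 uint8, red, green, blue); there is no depth.
- r.camera_params(name): a dict with "vfov" (degrees; the focal length in pixels is half the picture's height over the tangent of half this angle, whatever the lens; pixels are square), "cx", "cy" (the principal point, pixels), "distortion" ([k1, k2, p1, p2, k3] as OpenCV has them; the pictures are not rectified), "R" (3x3) and "t" (3): a world point X has camera coordinates R X + t. Camera axes: x right, y down, z forward; pixel columns grow to the right and rows downward; lengths in m; the calibration is good to about 2 mm. A picture is of the moment at which its call begins: read the wrist's pose just before it. camera_params takes no time and is no camera call; for the wrist camera it gives the pose at the moment of the call.
- r.close_job(): hands the job in, once; it reports no verdict.
Trained networks look in the newest picture that a camera, given by its name, has taken for a name from the list of things; names that differ only in an ending like _2 or _b are one class to them, and where a whole thing is asked for, a point or a joint stands for the part that bears it (a point fixed in the world has none). Each returns a list of dicts, best first, with "p" (0 to 1); they miss things now and then, are a little off and sometimes report something else, mostly with a low value. They report only what shows in the picture. A call takes as long as a camera call.
- r.recognise(target, camera): "xy" ([column, row] in pixels, amid what is visible of it).
The state is a dict: "time_s": time; "joints": joint angles; "qd": joint speeds; "joint_torque": joint torques, N m; "tcp_pos": TCP position; "eef_rot": TCP orientation; "contact_force": force on the tool from outside, world axes, zero at the start; "moment": the same for the moment, N m; "gripper_width": finger opening in m.
Only numpy, scipy, OpenCV 4.12 (cv2) and the standard library are available. Lean on these libraries where they do the work, as an engineer would, in place of code of your own. Each camera call takes 0.05 s, during which the arm holds its last target.

## Working session

There is one attempt and no reset: what is moved stays moved. The work goes in short steps, Python scripts to look and compute and a shell command to move; the robot and the scene stay as the last step left them, time stands still between calls to the robot, and variables do not carry over. Pictures are saved under pics/ and viewed, and the job is handed in when it is done.

```bash
mkdir -p pics
cat > h.py <<'E'
import numpy as np, cv2
from plant import r
def cap(cam,name):
    p=r.camera_params(cam); im=r.capture(cam); cv2.imwrite(f'pics/{name}.png',cv2.cvtColor(im,cv2.COLOR_RGB2BGR)); return im,p
def KD(p):
    f=210/np.tan(np.radians(p['vfov'])/2)
    return np.array([[f,0,p['cx']],[0,f,p['cy']],[0,0,1.]]),np.array(p['distortion'],float)
def ray(p,uv):
    K,D=KD(p); u=cv2.undistortPoints(np.array([[uv]],float),K,D)[0,0]
    R=np.array(p['R']);t=np.array(p['t']); return -R.T@t, R.T@np.array([u[0],u[1],1.])
def onz(p,uv,z):
    c,d=ray(p,uv); return c+d*(z-c[2])/d[2]
def proj(p,X):
    K,D=KD(p); R=np.array(p['R']); return cv2.projectPoints(np.atleast_2d(np.array(X,float)),cv2.Rodrigues(R)[0],np.array(p['t'],float),K,D)[0][:,0]
E
python3 - <<'E'
from h import *
print(r.get_state())
zs={'brush':.03,'brush_grip':.0355,'brush_tip':0,'pump':.06,'dish_floor':.111,'enclosure':.03,'lid_top':.06,'carton':.03,'carton_in':.002,'slug_1':.065}
for c in ['top','side','wrist']:
    im,p=cap(c,c+'0'); print(c,p['vfov'],-np.array(p['R']).T@np.array(p['t']),p['distortion'])
    for n,z in zs.items():
        if c=='wrist' : continue
        for d in r.recognise(n,c)[:4]:
            print(n,d['xy'],round(d['p'],2),onz(p,d['xy'],z).round(3))
E
```

```text
{'time_s': 0.0, 'joints': array([-5.34508869e+01,  2.05906720e+01,  6.33389537e-01, -2.10066511e-02,
       -7.01363610e+01, -1.65065197e+01]), 'qd': array([ 0.0177016 , -0.00529912,  0.00354354, -0.03638207,  0.00684409,
       -0.04279669]), 'joint_torque': array([ 8.84177389e-04, -5.82721925e+01,  2.93060660e+01,  6.99704200e+00,
        7.00753473e-03, -1.58020171e-04]), 'tcp_pos': array([ 0.23113662, -0.63366097,  0.2256256 ]), 'eef_rot': array([ 1.79904605e+02, -7.67532934e-03, -1.59964554e+02]), 'contact_force': array([ 0.48522076, -0.49995676,  0.94935607]), 'moment': array([-0.01671003, -0.00207955,  0.00189556]), 'gripper_width': 0.0875887138853788}
top 56.18975243041304 [0.44795827 0.06354791 1.05757593] [-0.07809882  0.          0.          0.          0.        ]
brush [386.7, 211.6] 0.59 [ 0.514 -0.223  0.03 ]
brush_grip [386.8, 207.1] 0.86 [ 0.526 -0.222  0.036]
brush_tip [385.9, 211.9] 0.76 [ 0.515 -0.229  0.   ]
pump [171.4, 198.4] 0.73 [0.54  0.337 0.06 ]
dish_floor [166.9, 194.5] 0.93 [0.545 0.334 0.111]
enclosure [226.6, 202.2] 0.64 [0.535 0.198 0.03 ]
enclosure [
[... 306 characters left out ...]
6468 0.70840816 0.73984514] [-0.06389595  0.          0.          0.          0.        ]
brush [330.5, 170.3] 0.82 [ 0.524 -0.213  0.03 ]
brush_grip [330.8, 167.1] 0.7 [ 0.527 -0.219  0.035]
brush_tip [327.3, 170.5] 0.85 [ 0.551 -0.246  0.   ]
pump [183.9, 284.6] 0.61 [0.552 0.328 0.06 ]
dish_floor [182.1, 264.4] 0.82 [0.552 0.321 0.111]
enclosure [271.0, 213.5] 0.71 [0.554 0.026 0.03 ]
carton [236.7, 247.9] 0.89 [0.55  0.166 0.03 ]
carton_in [238.7, 253.1] 0.73 [0.555 0.155 0.002]
slug_1 [261.9, 197.1] 0.59 [0.583 0.022 0.065]
slug_1 [247.5, 218.8] 0.51 [0.564 0.105 0.065]
wrist 67.79460132314753 [ 0.16388002 -0.65896419  0.38325893] [0.01032036 0.         0.         0.         0.        ]
```

Run:
```python
import cv2
a=cv2.imread('pics/top0.png')[120:290,130:430]; cv2.imwrite('pics/top0z.png',cv2.resize(a,None,fx=2.6,fy=2.6,interpolation=cv2.INTER_CUBIC))
a=cv2.imread('pics/side0.png')[120:350,120:400]; cv2.imwrite('pics/side0z.png',cv2.resize(a,None,fx=2.6,fy=2.6,interpolation=cv2.INTER_CUBIC))
```

```text
(no output)
```

View pics/top0z.png

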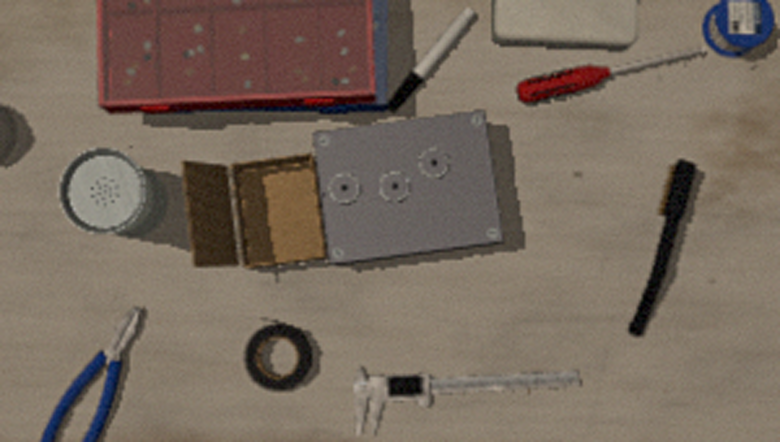

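View pics/side0z.png

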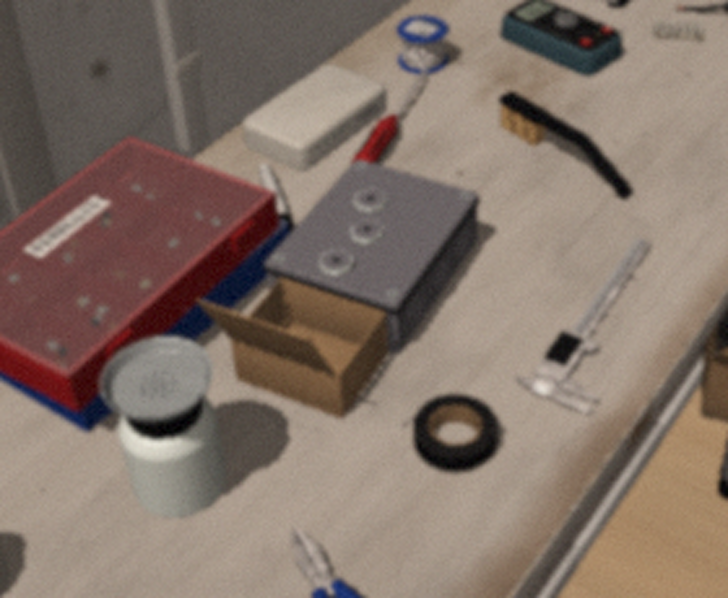

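View pics/top0.png

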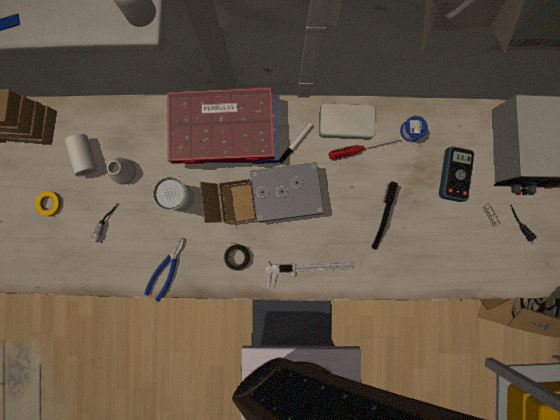

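Run:
```python
from h import *
p=r.camera_params('top')
f=lambda u,v:(u/2.6+130,v/2.6+120)
for n,u,v,z in [('tail',637,332,.008),('headtip',686,162,.042),('headR',695,165,.04),('lidTL',314,130,.06),('lidTR',485,112,.06),('lidBR',501,241,.06),('lidBL',328,262,.06),('s',344,187,.065),('s',395,185,.065),('s',434,162,.065),('dish',103,190,.118),('cart farT',236,165,.052),('cart farB',246,266,.052),('flapT',183,162,.12),('flapB',195,266,.12)]:
    print(n,onz(p,f(u,v),z).round(3))
p=r.camera_params('wrist'); print(np.array(p['R']).round(3))
```

```text
tail [ 0.419 -0.197  0.008]
headtip [ 0.59  -0.239  0.042]
headR [ 0.588 -0.249  0.04 ]
lidTL [0.616 0.134 0.06 ]
lidTR [ 0.635 -0.035  0.06 ]
lidBR [ 0.508 -0.051  0.06 ]
lidBL [0.486 0.118 0.06 ]
s [0.559 0.103 0.065]
s [0.561 0.054 0.065]
s [0.584 0.016 0.065]
dish [0.548 0.326 0.118]
cart farT [0.581 0.212 0.052]
cart farB [0.481 0.199 0.052]
flapT [0.574 0.251 0.12 ]
flapB [0.478 0.237 0.12 ]
[[-0.343  0.939  0.001]
 [ 0.906  0.331  0.263]
 [ 0.247  0.091 -0.965]]
```

```bash
python3 -m inch '-.0286 .0212 0 0 0 0 1;-.0286 .0212 0 0 0 0 1;-.0286 .0212 0 0 0 0 1;-.0286 .0212 0 0 0 0 1;-.0286 .0212 0 0 0 0 1;-.0286 .0212 0 0 0 0 1;-.0286 .0212 0 0 0 0 1;-.0286 .0212 0 0 0 0 1;-.0286 .0212 0 0 0 0 1;-.0286 .0212 0 0 0 0 1;-.0286 .0212 0 0 0 0 1;-.0286 .0212 0 0 0 0 1;-.0286 .0212 0 0 0 0 1;-.0286 .0212 0 0 0 0 1;0 0 .0125 0 0 .099 1;0 0 .0125 0 0 .099 1;0 0 .0125 0 0 .099 1;0 0 .0125 0 0 .099 1;0 0 .0125 0 0 .099 1;0 0 .0125 0 0 .099 1'
python3 - <<'E'
from h import *
s=r.get_state(); print(s['joints'],s['tcp_pos'],s['eef_rot'],s['contact_force'])
im,p=cap('wrist','w1')
for n in ['brush','brush_tip','brush_grip']:
  for d in r.recognise(n,'wrist')[:3]: print(n,d,onz(p,d['xy'],.03))
# predicted brush outline
def outline(o,phi,pts):
  c,s_=np.cos(phi),np.sin(phi); return [(o[0]+c*x-s_*y,o[1]+s_*x+c*y,z) for x,y,z in pts]
pts=[(90,10.5,40),(90,-10.5,40),(30,-10.5,40),(30,10.5,40),(-33,7,42),(-33,-7,42),(-86,0,8)]
im2=cv2.cvtColor(im,cv2.COLOR_RGB2BGR)
for q in proj(p,outline((.5045,-.218),np.radians(-13.8),np.array(pts)/1000)): print(q); cv2.circle(im2,tuple(int(v) for v in q),3,(0,0,255),1)
cv2.imwrite('pics/w1o.png',im2)
E
```

```text
time_s: 2.82
tcp_pos: [0.5058, -0.218, 0.1512]
eef_rot: [180.0, 0.0, 165.7]
contact_force: [0.1, 0.3, -0.8]
gripper_width: 0.0875
[-2.93230755e+00  1.25059225e+01 -2.11506295e+01  3.48177317e-03
 -5.63220754e+01 -1.01327979e+02] [ 0.50581841 -0.21798021  0.15116162] [1.79998644e+02 2.15254945e-02 1.65741644e+02] [ 0.05310003  0.3370094  -0.78092975]
brush {'xy': [279.8, 188.8], 'p': 0.63} [ 0.49040614 -0.21462859  0.03      ]
brush_tip {'xy': [284.1, 185.2], 'p': 0.77} [ 0.48815972 -0.21005783  0.03      ]
brush_grip {'xy': [282.4, 186.2], 'p': 0.77} [ 0.48866994 -0.21176686  0.03      ]
[291.67638327 297.61666337]
[269.82178522 297.77927024]
[268.76328001 239.04164415]
[291.81303212 238.86493293]
[287.96618381 170.15926061]
[271.53032927 170.28960803]
[279.26096911 106.89532843]
```

View pics/w1o.png

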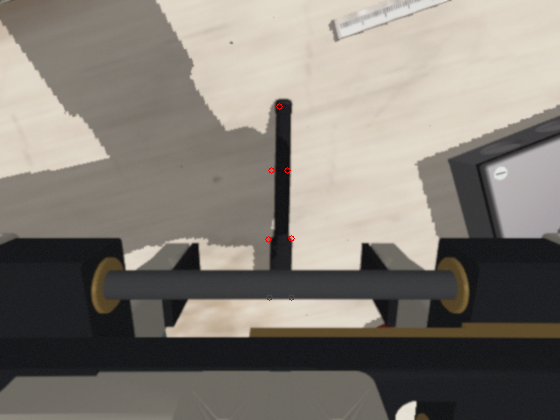

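Run:
```python
from h import *
im=cv2.imread('pics/w1.png'); p=r.camera_params('wrist')
g=im.max(2)
for v in range(96,244,6):
    c=np.where(g[v,262:305]<55)[0]+262
    if len(c): m=(c[0]+c[-1])/2; z=.0415 if v>=172 else .0415-(172-v)/(172-103)*.028; print(v,c[0],c[-1],m,onz(p,(m,v),z).round(4))
```

```text
102 276 289 282.5 [ 0.4176 -0.1947  0.0131]
108 276 290 283.0 [ 0.4228 -0.1955  0.0155]
114 277 289 283.0 [ 0.4278 -0.1967  0.018 ]
120 276 289 282.5 [ 0.4327 -0.1984  0.0204]
126 276 289 282.5 [ 0.4377 -0.1996  0.0228]
132 276 289 282.5 [ 0.4426 -0.2009  0.0253]
138 276 289 282.5 [ 0.4475 -0.2021  0.0277]
144 276 289 282.5 [ 0.4524 -0.2033  0.0301]
150 276 289 282.5 [ 0.4572 -0.2045  0.0326]
156 276 289 282.5 [ 0.462  -0.2056  0.035 ]
162 276 288 282.0 [ 0.4666 -0.2072  0.0374]
168 275 289 282.0 [ 0.4713 -0.2084  0.0399]
174 276 288 282.0 [ 0.4761 -0.2096  0.0415]
180 275 288 281.5 [ 0.4811 -0.2112  0.0415]
186 275 288 281.5 [ 0.4862 -0.2125  0.0415]
192 275 288 281.5 [ 0.4913 -0.2137  0.0415]
198 275 288 281.5 [ 0.4966 -0.215   0.0415]
204 275 288 281.5 [ 0.5018 -0.2163  0.0415]
210 275 288 281.5 [ 0.5071 -0.2176  0.0415]
216 275 287 281.0 [ 0.5124 -0.2193  0.0415]
222 275 287 281.0 [ 0.5178 -0.2206  0.0415]
228 275 287 281.0 [ 0.5233 -0.222   0.0415]
234 274 287 280.5 [ 0.5288 -0.2238  0.0415]
240 271 290 280.5 [ 0.5344 -0.2251  0.0415]
```

```bash
python3 -m inch '0 0 .0245 0 0 .012 1;0 0 .0245 0 0 0 1;0 0 .0245 0 0 0 .7;0 0 .0245 0 0 0 .5;0 0 .0245 0 0 0 .4;0 0 .012 0 0 0 .4;0 0 0 0 0 0 .3;0 0 0 0 0 0 0;0 0 0 0 0 0 0;0 0 0 0 0 0 0;0 0 0 0 0 0 0;0 0 0 0 0 0 0' 45
python3 - <<'E'
from h import *
im,p=cap('wrist','w2')
E
```

```text
time_s: 4.02
tcp_pos: [0.5064, -0.2181, 0.0181]
eef_rot: [180.0, 0.1, 165.3]
contact_force: [0.1, 0.8, 0.8]
gripper_width: 0.0268
```

View pics/w2.png

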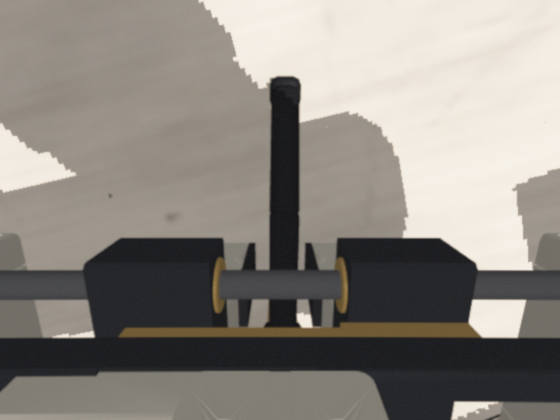

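```bash
python3 -m inch '0 0 0 0 0 0 0;0 0 0 0 0 0 0;0 0 0 0 0 0 0;0 0 0 0 0 0 0;0 0 0 0 0 0 0;0 0 0 0 0 0 0' 50; python3 -m inch '0 0 -.02 0 0 0 0;0 0 -.03 0 0 0 0;0 0 -.03 0 0 0 0;0 0 -.03 0 0 0 0;0 0 -.03 0 0 0 0;0 0 -.03 0 0 0 0;0 0 -.03 0 0 0 0;0 0 0 0 0 0 0;0 0 0 0 0 0 0'
python3 - <<'E'
from h import *
for c in ['wrist','side']: im,p=cap(c,c+'3')
a=cv2.imread('pics/side3.png')[0:300,150:450]; cv2.imwrite('pics/side3z.png',cv2.resize(a,None,fx=2,fy=2,interpolation=cv2.INTER_CUBIC))
E
```

```text
time_s: 4.57
tcp_pos: [0.5059, -0.2181, 0.0174]
eef_rot: [-180.0, 0.0, 165.3]
contact_force: [-1.7, 1.0, 5.0]
gripper_width: 0.0133
time_s: 5.32
tcp_pos: [0.5066, -0.2181, 0.2187]
eef_rot: [179.9, 0.2, 165.3]
contact_force: [-0.2, -0.8, -0.9]
gripper_width: 0.0136
```

View pics/side3z.png

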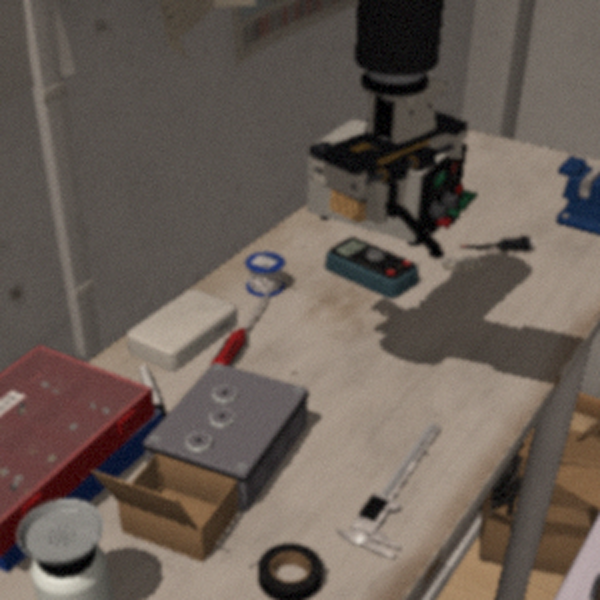

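View pics/wrist3.png

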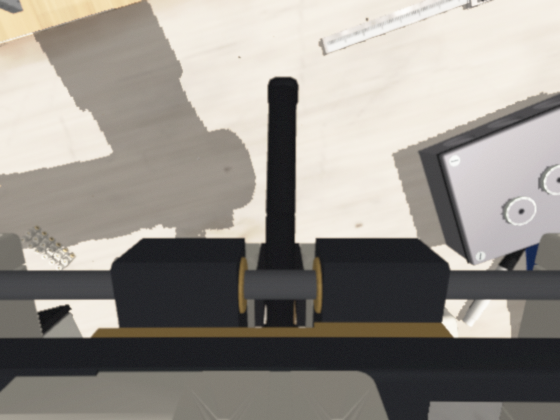

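```bash
python3 -m inch '0 0 0 0 0 -.0925 0;0 0 0 0 0 -.0925 0;0 0 0 0 0 -.0925 0;0 0 0 0 0 -.0925 0;-.0096 .0336 0 0 0 0 0;-.0096 .0336 0 0 0 0 0;-.0096 .0336 0 0 0 0 0;-.0096 .0336 0 0 0 0 0;-.0096 .0336 0 0 0 0 0;-.0096 .0336 0 0 0 0 0;-.0096 .0336 0 0 0 0 0;-.0096 .0336 0 0 0 0 0;-.0096 .0336 0 0 0 0 0;-.0096 .0336 0 0 0 0 0;-.0096 .0336 0 0 0 0 0;-.0096 .0336 0 0 0 0 0;-.0096 .0336 0 0 0 0 0;-.0096 .0336 0 0 0 0 0;-.0096 .0336 0 0 0 0 0;-.0096 .0336 0 0 0 0 0'; python3 -m inch '0 0 0 0 0 0 0;0 0 0 0 0 0 0;0 0 0 0 0 0 0'
python3 - <<'E'
from h import *
print(r.get_state()['joints'])
im,p=cap('wrist','w4')
for n,z in [('dish_floor',.111),('pump',.111)]:
  for d in r.recognise(n,'wrist')[:3]: print(n,d,onz(p,d['xy'],z).round(4))
th=np.linspace(0,6.28,73)
im2=cv2.cvtColor(im,cv2.COLOR_RGB2BGR)
for rr,z in [(.041,.12),(.033,.111)]:
  for q in proj(p,[(.548+rr*np.cos(t),.328+rr*np.sin(t),z) for t in th]): cv2.circle(im2,tuple(int(round(v)) for v in q),1,(0,0,255),-1)
cv2.imwrite('pics/w4o.png',im2)
E
```

```text
time_s: 7.08
tcp_pos: [0.5966, 0.3348, 0.2148]
eef_rot: [-179.9, -0.2, -173.5]
contact_force: [1.3, -0.2, -0.4]
gripper_width: 0.0134
time_s: 7.33
tcp_pos: [0.5965, 0.3331, 0.2149]
eef_rot: [-179.9, -0.2, -173.5]
contact_force: [-0.4, 0.5, -1.1]
gripper_width: 0.0136
[ 4.54703261e+01  2.18253380e+01  1.06678428e+00 -1.69070766e-02
 -6.94477308e+01 -1.28921315e+02]
dish_floor {'xy': [268.3, 153.0], 'p': 0.89} [0.5483 0.3176 0.111 ]
pump {'xy': [297.7, 149.9], 'p': 0.85} [0.5431 0.3413 0.111 ]
```

View pics/w4o.png

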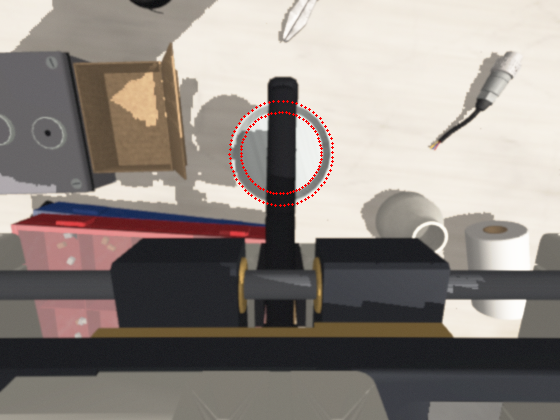

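```bash
python3 -m inch '.0262 0 0 0 0 0 0;.0262 0 0 0 0 0 0;.0262 0 0 0 0 0 0;.0262 0 0 0 0 0 0;0 0 .02 0 0 0 0;0 0 .02 0 0 0 0;0 0 .02 0 0 0 0;0 0 .015 0 0 0 0;0 0 0 0 0 0 0;0 0 0 0 0 0 0'
python3 - <<'E'
from h import *
for c in ['wrist','side','top']: im,p=cap(c,c+'5')
a=cv2.imread('pics/side5.png')[180:360,100:300]; a=cv2.resize(a,None,fx=2.5,fy=2.5,interpolation=cv2.INTER_CUBIC)
cv2.imwrite('pics/side5z.png',a)
E
```

```text
time_s: 8.32
tcp_pos: [0.4932, 0.3206, 0.1421]
eef_rot: [-180.0, -0.0, -173.5]
contact_force: [1.6, -0.4, 0.0]
gripper_width: 0.0136
```

View pics/side5z.png

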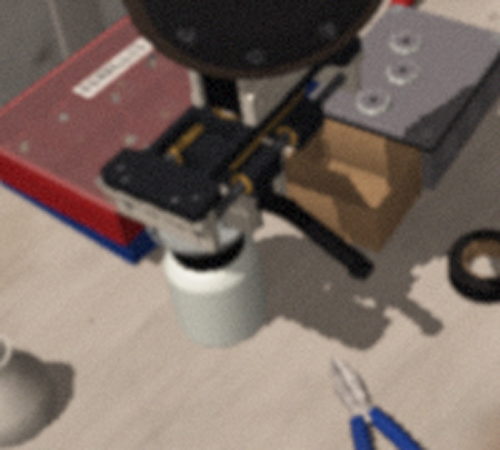

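View pics/wrist5.png

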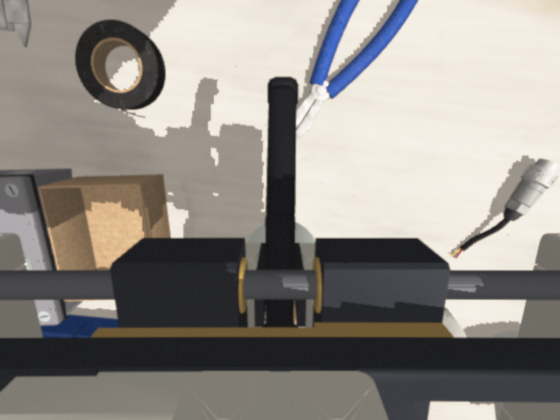

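```bash
python3 -m inch '0 0 .004 0 0 0 0;0 0 .004 0 0 0 0;0 0 .003 0 0 0 0;0 0 .003 0 0 0 0;0 0 .003 0 0 0 0;0 0 0 0 0 0 0;0 0 0 0 0 0 0'; python3 -c "
from plant import r; s=r.get_state(); print(s['contact_force'],s['moment'])"; python3 -m inch '0 0 .002 0 0 0 0;0 0 .002 0 0 0 0;0 0 .0015 0 0 0 0;0 0 0 0 0 0 0;0 0 0 0 0 0 0';python3 -c "
from plant import r; s=r.get_state(); print(s['contact_force'],s['moment'])"
```

```text
time_s: 9.05
tcp_pos: [0.4931, 0.3216, 0.1249]
eef_rot: [-180.0, -0.0, -173.5]
contact_force: [-0.8, -0.3, 1.2]
gripper_width: 0.0136
[-0.75071687 -0.32560779  1.20373399] [-0.0789508   0.26315318 -0.01511149]
time_s: 9.47
tcp_pos: [0.4933, 0.3217, 0.1196]
eef_rot: [180.0, 0.0, -173.5]
contact_force: [-1.0, 0.1, 1.0]
gripper_width: 0.0133
[-0.95087395  0.09777526  1.02593997] [-0.0105918   0.1330865  -0.00499026]
```

```bash
python3 -m inch '0 0 .001 0 0 0 0;0 0 .001 0 0 0 0;0 0 0 0 0 0 0;0 0 0 0 0 0 0';  python3 -m inch '0 0 .001 0 0 0 0;0 0 .001 0 0 0 0;0 0 0 0 0 0 0;0 0 0 0 0 0 0'; python3 -c "
from h import *
s=r.get_state(); print(s['contact_force'],s['moment'])
cap('side','side6');cap('wrist','w6')
a=cv2.imread('pics/side6.png')[180:360,100:300]; a=cv2.resize(a,None,fx=2.5,fy=2.5,interpolation=cv2.INTER_CUBIC)
cv2.imwrite('pics/side6z.png',a)"
```

```text
time_s: 9.8
tcp_pos: [0.4932, 0.3217, 0.118]
eef_rot: [180.0, 0.0, -173.5]
contact_force: [-2.6, 0.1, 5.2]
gripper_width: 0.0133
time_s: 10.13
tcp_pos: [0.4931, 0.3218, 0.1172]
eef_rot: [180.0, 0.0, -173.4]
contact_force: [-7.9, -1.5, 15.4]
gripper_width: 0.0135
[-7.91098306 -1.50747888 15.42685535] [-0.5784602   2.43605637  0.01011965]
```

View pics/side6z.png

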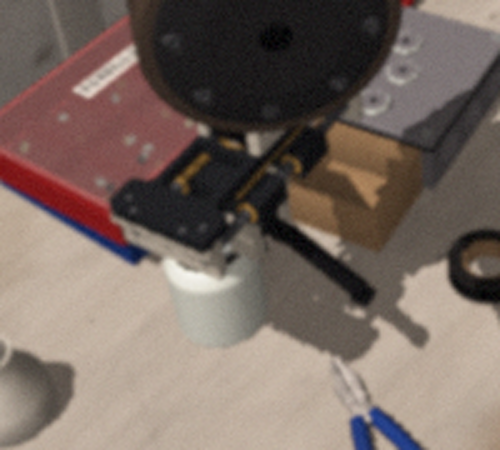

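View pics/w6.png

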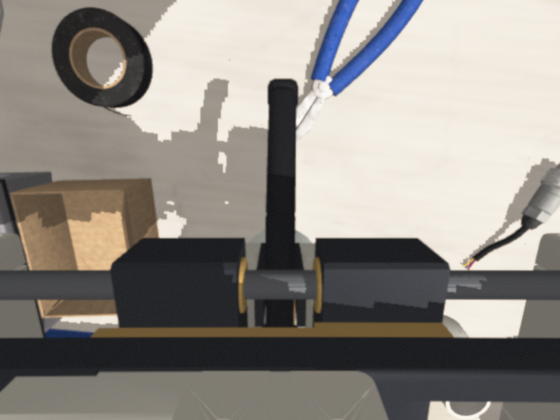

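```bash
python3 -m inch '0 0 -.004 0 0 0 0;0 0 -.006 0 0 0 0;0 0 -.01 0 0 0 0;0 0 -.02 0 0 0 0;0 0 -.025 0 0 0 0;0 0 -.025 0 0 0 0;0 0 0 0 0 0 0;0 0 0 0 0 0 0;0 0 0 0 0 0 0'; python3 -c "
from h import *
cap('side','side7');cap('wrist','w7')
a=cv2.imread('pics/side7.png')[130:360,80:380]; a=cv2.resize(a,None,fx=2.5,fy=2.5,interpolation=cv2.INTER_CUBIC)
cv2.imwrite('pics/side7z.png',a)"
```

```text
time_s: 10.98
tcp_pos: [0.4928, 0.3213, 0.2053]
eef_rot: [-180.0, -0.0, -173.5]
contact_force: [-0.3, -1.2, -1.6]
gripper_width: 0.0136
```

View pics/side7z.png

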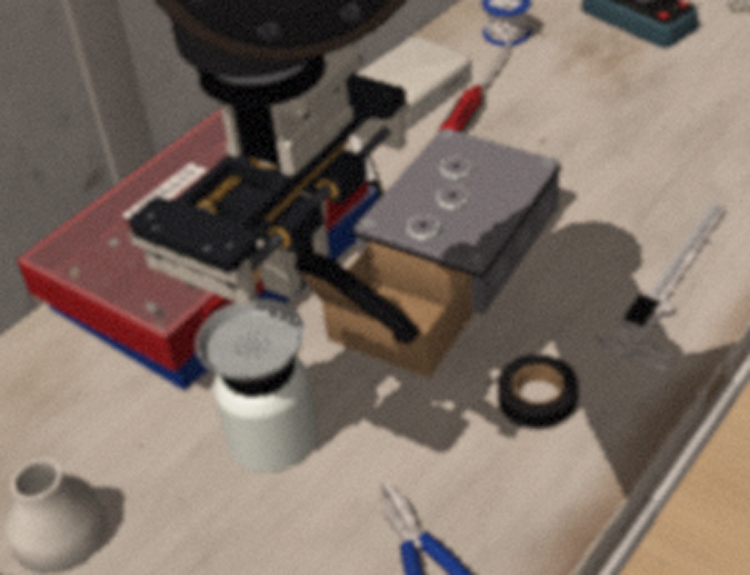

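View pics/w7.png

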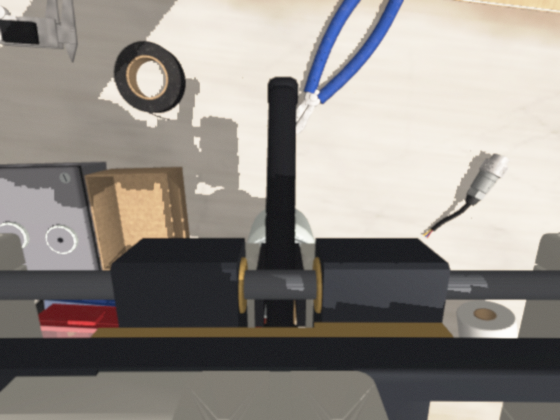

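```bash
python3 -m inch '-.0071 -.032 0 0 0 0 0;-.0071 -.032 0 0 0 0 0;-.0071 -.032 0 0 0 0 0;-.0071 -.032 0 0 0 0 0;-.0071 -.032 0 0 0 0 0;-.0071 -.032 0 0 0 0 0;-.0071 -.032 0 0 0 0 0;-.0071 -.032 0 0 0 0 0;-.0071 -.032 0 0 0 0 0;-.0071 -.032 0 0 0 0 0;-.0071 -.032 0 0 0 0 0;0 0 0 0 0 -.105 0;0 0 0 0 0 0 0;0 0 0 0 0 0 0;0 0 0 0 0 0 0'; python3 -c "
from h import *
s=r.get_state(); print(s['tcp_pos'],s['eef_rot'])
im,p=cap('wrist','w8')
for n,z in [('slug_1',.065),('lid_top',.06),('carton_in',.002)]:
  for d in r.recognise(n,'wrist')[:4]: print(n,d,onz(p,d['xy'],z).round(4))
import pickle; pickle.dump(p,open('p8.pkl','wb'))
"
```

```text
time_s: 12.33
tcp_pos: [0.6103, -0.0187, 0.2049]
eef_rot: [180.0, -0.1, -167.6]
contact_force: [0.4, 0.7, -0.6]
gripper_width: 0.0135
[ 0.61034109 -0.01871101  0.20494888] [ 1.79993320e+02 -6.32800887e-02 -1.67591535e+02]
slug_1 {'xy': [417.8, 175.8], 'p': 0.85} [0.5577 0.1044 0.065 ]
slug_1 {'xy': [365.3, 166.7], 'p': 0.81} [0.5601 0.0531 0.065 ]
slug_1 {'xy': [321.6, 182.4], 'p': 0.63} [0.5835 0.0164 0.065 ]
lid_top {'xy': [367.1, 152.7], 'p': 0.73} [0.5473 0.0524 0.06  ]
carton_in {'xy': [499.2, 169.8], 'p': 0.56} [0.5349 0.2225 0.002 ]
```

View pics/w8.png

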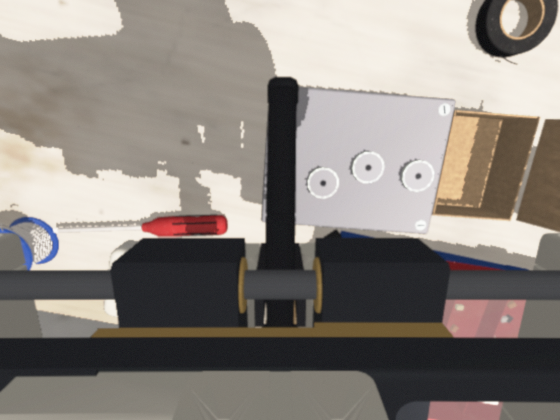

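```bash
python3 -c "
from h import *
import pickle; p=pickle.load(open('p8.pkl','rb'))
for u,v,z in [(456,98,.06),(429,234,.06),(298,87,.06),(263,221,.06),(539,118,.052),(517,219,.052),(456,110,.052),(436,217,.052)]: print(u,v,onz(p,(u,v),z).round(4))
"
```

```text
456 98 [0.483  0.1171 0.06  ]
429 234 [0.6124 0.1375 0.06  ]
298 87 [ 0.5045 -0.0253  0.06  ]
263 221 [ 0.6352 -0.0307  0.06  ]
539 118 [0.4819 0.2037 0.052 ]
517 219 [0.5793 0.2245 0.052 ]
456 110 [0.4915 0.1249 0.052 ]
436 217 [0.5951 0.1428 0.052 ]
```

```bash
python3 -m inch '.0206 .0019 0 0 0 0 0;.0206 .0019 0 0 0 0 0;.0206 .0019 0 0 0 0 0;.0206 .0019 0 0 0 0 0;0 0 .025 0 0 0 0;0 0 .025 0 0 0 0;0 0 .025 0 0 0 0;0 0 .025 0 0 0 0;0 0 .016 0 0 0 0;0 0 0 0 0 0 0;0 0 0 0 0 0 0;0 0 0 0 0 0 0'; python3 -c "
from h import *
s=r.get_state(); print(s['tcp_pos'],s['eef_rot'],s['contact_force'])
im,p=cap('wrist','w9');cap('side','side9')
a=cv2.imread('pics/side9.png')[110:290,180:380]; a=cv2.resize(a,None,fx=3,fy=3,interpolation=cv2.INTER_CUBIC)
cv2.imwrite('pics/side9z.png',a)
"
```

```text
time_s: 13.53
tcp_pos: [0.5295, -0.0293, 0.0908]
eef_rot: [-180.0, 0.1, -167.4]
contact_force: [0.6, 0.4, 0.2]
gripper_width: 0.0134
[ 0.52954279 -0.02929936  0.0907753 ] [-1.79984169e+02  8.74834296e-02 -1.67425356e+02] [0.57499154 0.35753731 0.23361529]
```

View pics/side9z.png

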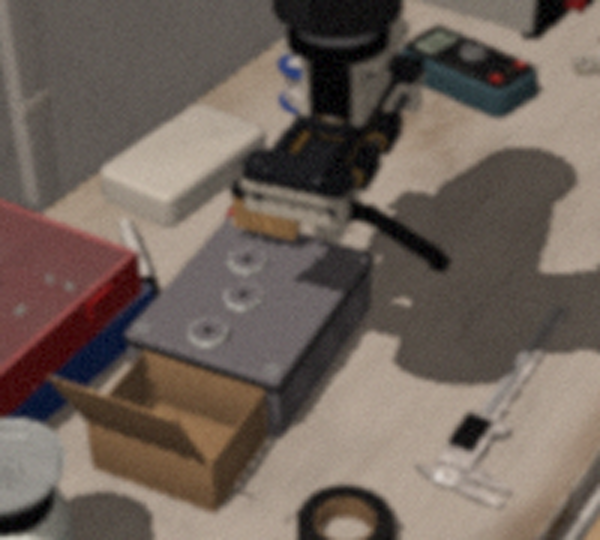

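View pics/w9.png

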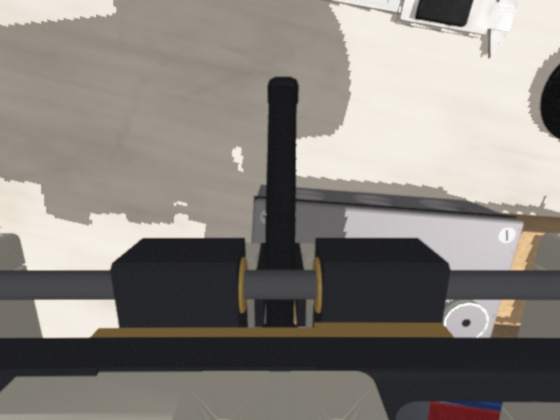

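```bash
python3 -m inch '0 0 .006 0 0 0 0;0 0 .004 0 0 0 0;0 0 .002 0 0 0 0;0 0 0 0 0 0 0;0 0 0 0 0 0 0' ; python3 -m inch '0 .004 0 0 0 0 0;0 .006 0 0 0 0 0;0 .008 0 0 0 0 0;0 .008 0 0 0 0 0;0 .008 0 0 0 0 0;0 .008 0 0 0 0 0;0 .008 0 0 0 0 0;0 .008 0 0 0 0 0;0 .004 0 0 0 0 0;0 0 0 0 0 0 0'; python3 -c "
from h import *
s=r.get_state(); print(s['tcp_pos'],s['eef_rot'],s['contact_force'])
im,p=cap('wrist','w10');cap('side','side10')
a=cv2.imread('pics/side10.png')[110:290,180:380]; a=cv2.resize(a,None,fx=3,fy=3,interpolation=cv2.INTER_CUBIC)
cv2.imwrite('pics/side10z.png',a)
"
```

```text
time_s: 14.05
tcp_pos: [0.5286, -0.0298, 0.0775]
eef_rot: [-180.0, -0.0, -167.5]
contact_force: [0.9, 1.1, 0.0]
gripper_width: 0.0136
time_s: 14.88
tcp_pos: [0.5151, 0.0318, 0.0776]
eef_rot: [180.0, 0.0, -167.4]
contact_force: [0.6, 0.2, -1.1]
gripper_width: 0.0137
[0.51512481 0.03178694 0.07764089] [ 1.79995577e+02  1.25781947e-02 -1.67397599e+02] [ 0.5925461   0.2324213  -1.09502881]
```

View pics/side10z.png

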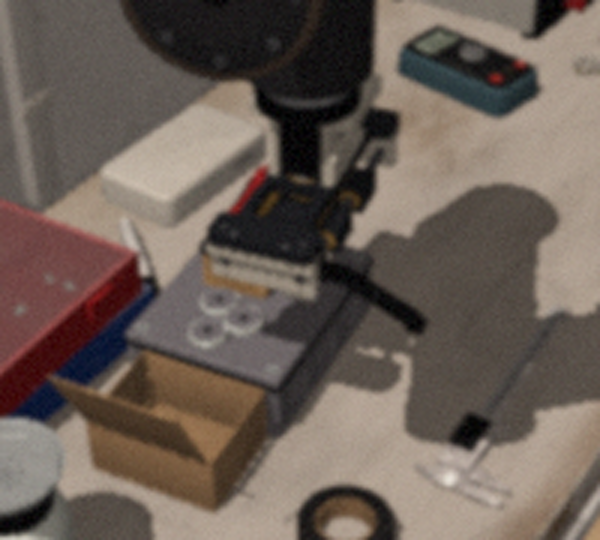

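View pics/w10.png

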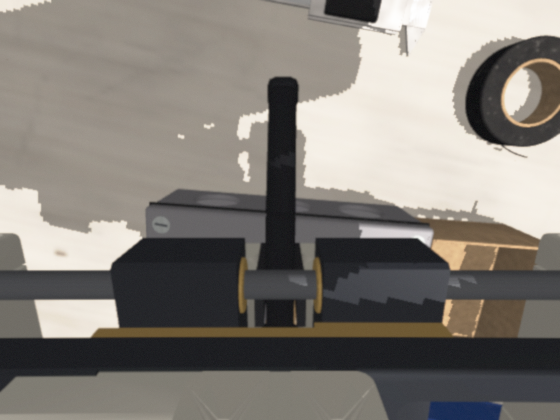

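```bash
python3 -c "
from h import *
bx=np.array([.977,.215]);by=np.array([-.215,.977])
t=r.get_state()['tcp_pos'][:2]; print('tip',t@bx+.056,t@by)
for c in ['side','top']:
  im,p=cap(c,c+'11')
  for d in r.recognise('slug_1',c)[:5]:
    w=onz(p,d['xy'],.065); print(c,d['xy'],round(d['p'],2),w.round(4),(w[:2]@bx).round(4),(w[:2]@by).round(4))
p=r.camera_params('side')
for u,v in [(221,300),(243,320),(208,331)]:
  w=onz(p,(u/3+180,v/3+110),.065); print(w.round(4),(w[:2]@bx).round(4),(w[:2]@by).round(4))
"
```

```text
tip 0.5659944699508942 -0.08047389946382352
side [258.5, 214.3] 0.61 [0.5521 0.0782 0.065 ] 0.5563 -0.0423
side [247.2, 221.1] 0.41 [0.5594 0.1115 0.065 ] 0.5705 -0.0113
top [294.4, 237.5] 0.47 [0.4442 0.0212 0.065 ] 0.4386 -0.0748
[0.5707 0.0719 0.065 ] 0.5731 -0.0525
[0.5424 0.0818 0.065 ] 0.5475 -0.0367
[0.557  0.1067 0.065 ] 0.5671 -0.0155
```

```bash
python3 -m inch '0 -.004 0 0 0 0 0;.008 0 0 0 0 0 0;0 .004 0 0 0 0 0;0 .006 0 0 0 0 0;0 .007 0 0 0 0 0;0 .007 0 0 0 0 0;0 .007 0 0 0 0 0;0 .007 0 0 0 0 0;0 .007 0 0 0 0 0;0 .004 0 0 0 0 0;0 0 0 0 0 0 0'; python3 -c "
from h import *
bx=np.array([.977,.215]);by=np.array([-.215,.977])
s=r.get_state();t=s['tcp_pos'][:2]; print('tip',t@bx+.056,t@by,s['contact_force'])
im,p=cap('side','side12');cap('wrist','w12')
a=cv2.imread('pics/side12.png')[110:290,180:380]; a=cv2.resize(a,None,fx=3,fy=3,interpolation=cv2.INTER_CUBIC)
cv2.imwrite('pics/side12z.png',a)
"
```

```text
time_s: 16.1
tcp_pos: [0.4975, 0.074, 0.0776]
eef_rot: [180.0, 0.0, -167.4]
contact_force: [-0.6, 0.6, -0.7]
gripper_width: 0.0133
tip 0.5579780413331925 -0.03470105725455273 [-0.63020474  0.57488914 -0.71462427]
```

View pics/side12z.png

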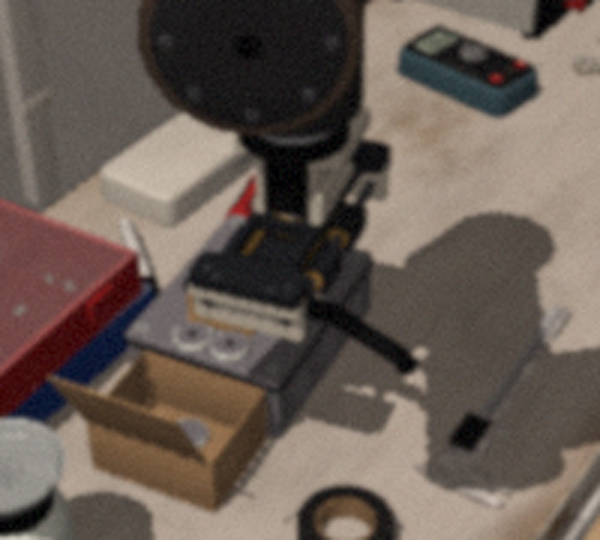

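```bash
python3 -c "
from h import *
bx=np.array([.977,.215]);by=np.array([-.215,.977])
p=r.camera_params('side')
for u,v in [(192,337),(230,345)]:
  w=onz(p,(u/3+180,v/3+110),.065); print(w.round(4),(w[:2]@bx).round(4),(w[:2]@by).round(4))
"; python3 -m inch '0 .005 0 0 0 0 0;0 .006 0 0 0 0 0;0 .006 0 0 0 0 0;0 .006 0 0 0 0 0;0 .006 0 0 0 0 0;0 .006 0 0 0 0 0;0 .006 0 0 0 0 0;0 .006 0 0 0 0 0;0 .006 0 0 0 0 0;0 .004 0 0 0 0 0;0 0 0 0 0 0 0';python3 -c "
from h import *
s=r.get_state(); print(s['contact_force'])
im,p=cap('side','side13');cap('wrist','w13')
a=cv2.imread('pics/side13.png')[110:290,180:380]; a=cv2.resize(a,None,fx=3,fy=3,interpolation=cv2.INTER_CUBIC)
cv2.imwrite('pics/side13z.png',a)
"
```

```text
[0.5629 0.1189 0.065 ] 0.5755 -0.0049
[0.5336 0.1104 0.065 ] 0.5451 -0.0068
time_s: 17.12
tcp_pos: [0.4852, 0.1294, 0.0776]
eef_rot: [180.0, 0.0, -167.4]
contact_force: [-0.1, 0.3, -1.6]
gripper_width: 0.0134
[-0.10310579  0.3166351  -1.57329461]
```

View pics/side13z.png

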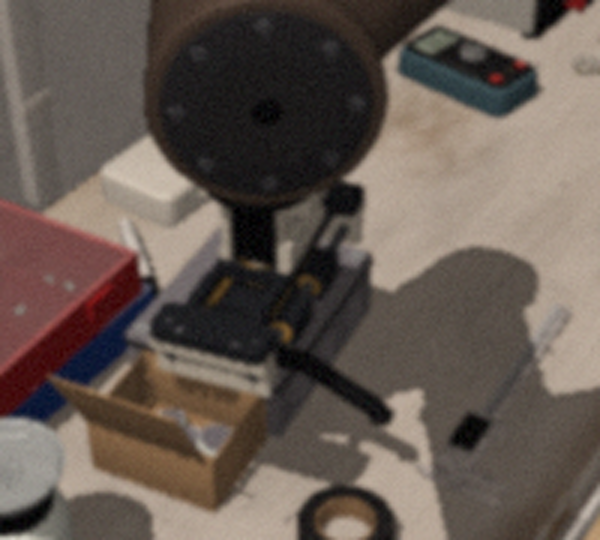

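View pics/w13.png

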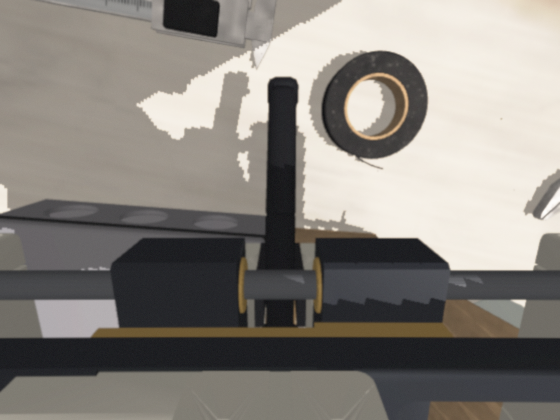

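```bash
python3 -m inch '0 0 -.01 0 0 0 0;0 0 -.02 0 0 0 0;0 0 -.03 0 0 0 0;0 0 -.03 0 0 0 0;0 0 -.03 0 0 0 0;0 -.03 0 0 0 0 0;0 -.04 0 0 0 0 0;0 -.04 0 0 0 0 0;0 -.04 0 0 0 0 0;0 -.04 0 0 0 0 0;0 -.03 0 0 0 0 0;0 0 0 0 0 0 0';python3 -c "
from h import *
s=r.get_state(); print(s['contact_force'])
im,p=cap('side','side14');cap('top','top14')
a=cv2.imread('pics/side14.png')[110:290,180:380]; a=cv2.resize(a,None,fx=3,fy=3,interpolation=cv2.INTER_CUBIC)
b=cv2.imread('pics/top14.png')[150:250,130:330]; b=cv2.resize(b,None,fx=3.5,fy=3.5,interpolation=cv2.INTER_CUBIC)
cv2.imwrite('pics/side14z.png',a);cv2.imwrite('pics/top14z.png',b)
"
```

```text
time_s: 18.22
tcp_pos: [0.5334, -0.0908, 0.1982]
eef_rot: [-179.9, -0.0, -167.7]
contact_force: [0.0, 0.4, -0.2]
gripper_width: 0.0138
[ 0.04897992  0.40339469 -0.22805963]
```

View pics/side14z.png

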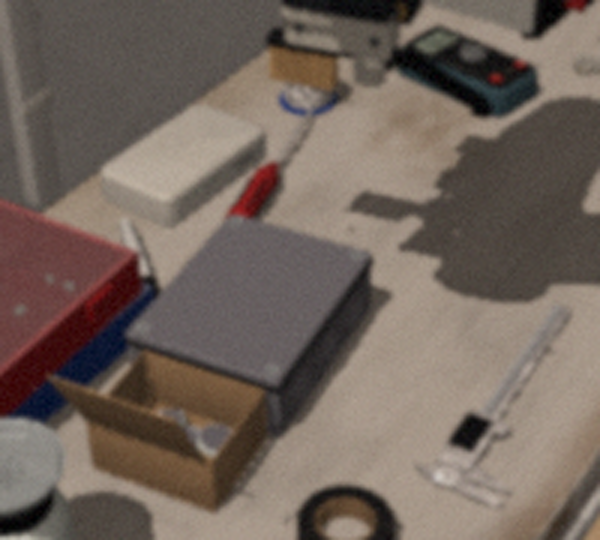

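View pics/top14z.png

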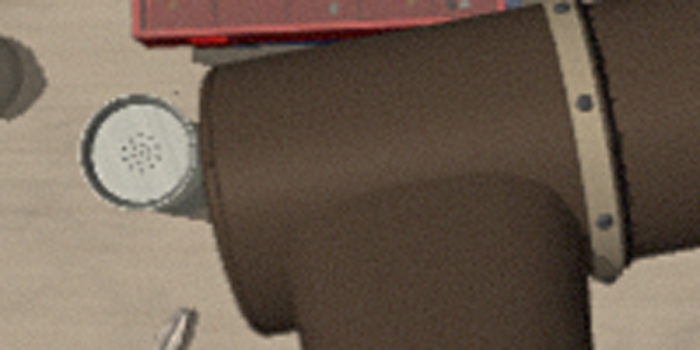

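```bash
python3 -m inch '.01 -.03 0 0 0 0 0;.01 -.03 0 0 0 0 0;.01 -.03 0 0 0 0 0;.009 -.028 0 0 0 0 0;0 0 .03 0 0 0 0;0 0 .03 0 0 0 0;0 0 .03 0 0 0 0;0 0 .03 0 0 0 0;0 0 .025 0 0 0 0;0 0 .015 0 0 0 0;0 0 0 0 0 0 0;0 0 0 0 0 0 0';python3 -c "
from h import *
s=r.get_state(); print(s['contact_force'])
im,p=cap('side','side15');cap('top','top15');cap('wrist','w15')
a=cv2.imread('pics/side15.png')[80:210,240:440]; a=cv2.resize(a,None,fx=3,fy=3,interpolation=cv2.INTER_CUBIC)
b=cv2.imread('pics/top15.png')[150:250,130:330]; b=cv2.resize(b,None,fx=3.5,fy=3.5,interpolation=cv2.INTER_CUBIC)
cv2.imwrite('pics/side15z.png',a);cv2.imwrite('pics/top15z.png',b)
"
```

```text
time_s: 19.32
tcp_pos: [0.5205, -0.209, 0.0376]
eef_rot: [180.0, -0.1, -167.4]
contact_force: [0.3, 0.0, -0.4]
gripper_width: 0.0134
[ 0.34283019  0.01789504 -0.36561213]
```

View pics/side15z.png

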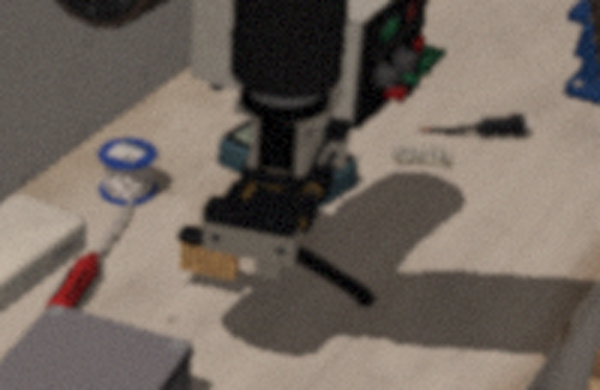

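View pics/top15z.png

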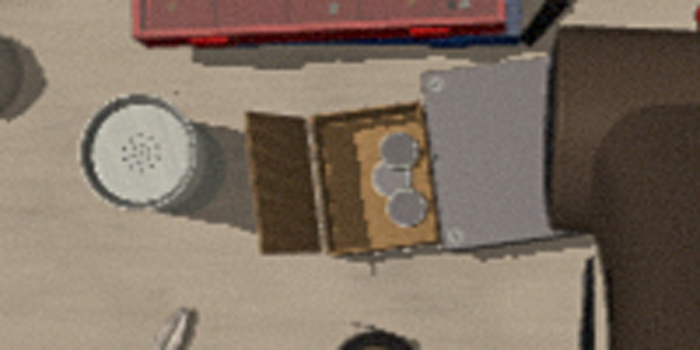

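View pics/w15.png

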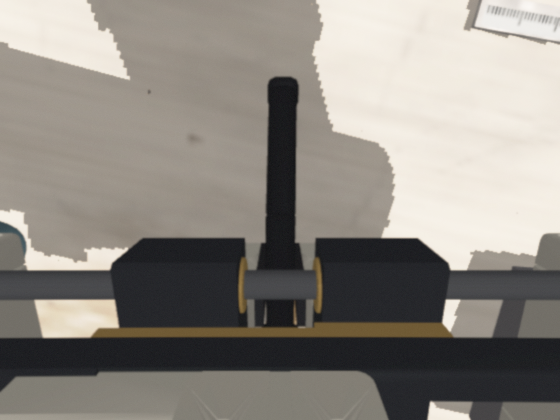

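All three slugs lie in the carton and the dish is up. I'll lower the brush next.

```bash
python3 -m inch '0 0 .006 0 0 0 0;0 0 .005 0 0 0 0;0 0 .004 0 0 0 0;0 0 .003 0 0 0 0;0 0 .001 0 0 0 0;0 0 0 0 0 0 0;0 0 0 0 0 0 0'; python3 -m inch '0 0 .001 0 0 0 0;0 0 0 0 0 0 0;0 0 0 0 0 0 0'
```

```text
time_s: 20.05
tcp_pos: [0.5205, -0.2098, 0.0185]
eef_rot: [180.0, -0.0, -167.5]
contact_force: [-0.0, -0.5, -0.0]
gripper_width: 0.0135
time_s: 20.3
tcp_pos: [0.5206, -0.2098, 0.0176]
eef_rot: [-180.0, 0.0, -167.5]
contact_force: [0.4, -0.4, -0.1]
gripper_width: 0.0133
```

```bash
python3 -m inch '0 0 .0005 0 0 0 0;0 0 .0005 0 0 0 0;0 0 0 0 0 0 0;0 0 0 0 0 0 0'; python3 -m inch '0 0 0 0 0 0 .3;0 0 0 0 0 0 .4;0 0 0 0 0 0 .5;0 0 0 0 0 0 .6;0 0 0 0 0 0 .7;0 0 0 0 0 0 .7;0 0 0 0 0 0 .7;0 0 0 0 0 0 .7;0 0 0 0 0 0 .7;0 0 0 0 0 0 .7'; python3 -c "
from h import *
cap('wrist','w16')"
```

```text
time_s: 20.63
tcp_pos: [0.5207, -0.2098, 0.0174]
eef_rot: [-180.0, 0.0, -167.4]
contact_force: [-2.9, 0.9, 7.5]
gripper_width: 0.0132
time_s: 21.47
tcp_pos: [0.5205, -0.2097, 0.0165]
eef_rot: [180.0, -0.0, -167.5]
contact_force: [-1.2, 0.1, -0.4]
gripper_width: 0.0619
```

View pics/w16.png

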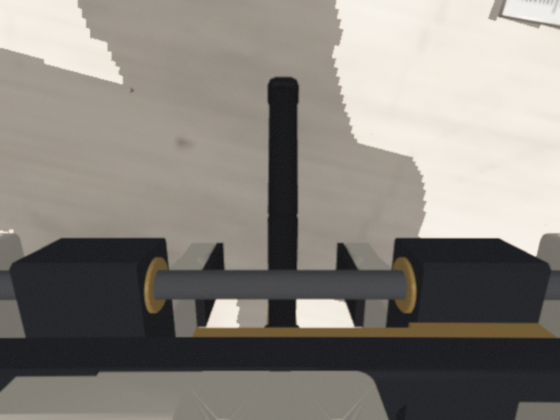

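Released cleanly; retreat straight up, then sideways to see everything.

```bash
python3 -m inch '0 0 -.01 0 0 0 .7;0 0 -.02 0 0 0 .7;0 0 -.03 0 0 0 .7;0 0 -.03 0 0 0 .7;0 0 -.03 0 0 0 .7;0 0 -.03 0 0 0 .7;0 0 -.03 0 0 0 .7;0 -.03 0 0 0 0 .7;0 -.035 0 0 0 0 .7;0 -.035 0 0 0 0 .7;0 -.035 0 0 0 0 .7;0 -.035 0 0 0 0 .7;0 0 0 0 0 0 .7;0 0 0 0 0 0 .7';python3 -c "
from h import *
im,p=cap('side','side17');cap('top','top17');
for n,c,z in [('slug_1','top',.008),('brush','top',.03),('pump','top',.06),('carton_in','top',.002)]:
  for d in r.recognise(n,c)[:3]: print(n,d,onz(p if c=='side' else r.camera_params(c),d['xy'],z).round(3))
a=cv2.imread('pics/side17.png')[110:350,120:400]; a=cv2.resize(a,None,fx=2.6,fy=2.4,interpolation=cv2.INTER_CUBIC)
b=cv2.imread('pics/top17.png')[140:270,130:430]; b=cv2.resize(b,None,fx=2.6,fy=2.6,interpolation=cv2.INTER_CUBIC)
cv2.imwrite('pics/side17z.png',a);cv2.imwrite('pics/top17z.png',b)
"
```

```text
time_s: 22.68
tcp_pos: [0.5569, -0.3774, 0.1962]
eef_rot: [180.0, -0.1, -167.6]
contact_force: [-0.4, -0.5, -0.0]
gripper_width: 0.0614
slug_1 {'xy': [242.7, 193.7], 'p': 0.54} [0.56  0.158 0.008]
slug_1 {'xy': [168.5, 194.0], 'p': 0.45} [0.557 0.359 0.008]
slug_1 {'xy': [243.2, 209.5], 'p': 0.4} [0.517 0.156 0.008]
brush {'xy': [382.0, 200.7], 'p': 0.68} [ 0.543 -0.211  0.03 ]
pump {'xy': [170.8, 197.7], 'p': 0.56} [0.542 0.338 0.06 ]
carton_in {'xy': [224.9, 200.4], 'p': 0.88} [0.542 0.207 0.002]
```

View pics/side17z.png

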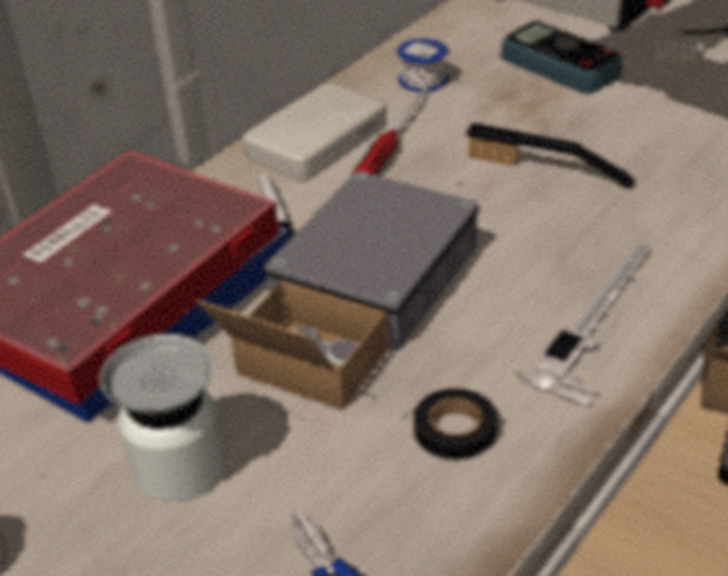

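View pics/top17z.png

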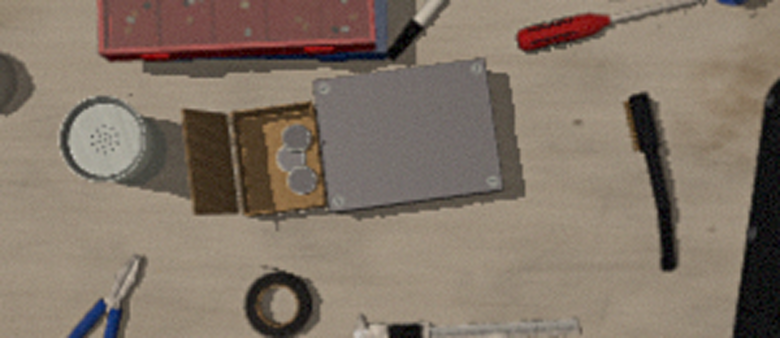

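```bash
python3 -c "
from plant import r
print(r.close_job(), r.get_state()['time_s'])"
```

```text
the job is handed in; nothing more can be done
the job is handed in; nothing more can be done
```

The job is done and handed in at about 23 s on the robot's clock; the system reports no verdict.

- **Dip:** I gripped the brush by its handle and pressed the bristles into the dish. The vertical force rose sharply to about 15 N at the expected stop height, so I took that as the dish fully down. I then lifted off and the pictures show the dish back up. While pressing, the gripper hid the dish, so the 7.5 mm of travel and the bristles' centring come from the tool pose and force, not from a picture.
- **Sweep:** I pushed all three slugs along the lid with the bristles. Partway through I moved the brush 8 mm sideways because one slug was drifting towards the bristles' end. I did not measure finger contact with the slugs directly.
- **Last pictures (top and side):** The lid is clear and all three slugs are inside the carton. The dispenser is upright with its dish up. The brush lies bristles down on the bench, with the gripper clear of everything.
- **Disagreements:** In the last top picture the network found two slugs in the carton and missed the third, which I could see there. Its other slug report was the dispenser's dish, a low-confidence error. The camera estimates of the slugs and carton agreed to within a few mm.

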